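Rivet the filter cover of the carver's dust extractor

ROBOT

A 6-joint arm with a two-finger parallel gripper is mounted at the origin on the work surface. World frame = base frame: x ahead of the robot, y to its left, z up, the work surface at z = 0. Lengths are in mm, angles in rad, forces in N, time in s.
With the tool pointing down it reaches from about 400 to 825 mm from the base axis. Payload 7 kg.
Tool frame: the origin (TCP) lies midway between the tips of the shut fingers; the grasp point (between the pads) lies 19 mm behind it; z points along the fingers, y is the direction in which the jaws open and shut (so a half turn about z gives the same grasp; the last joint's range is limited). The gripper opens to 85 mm and grips with 20 to 120 N. Pads are 22 mm wide; open, the fingers measure 114 mm over their backs; the gripper's body (76 mm by 85 mm) begins 54 mm behind the grasp point. The pads swing forward as they close: fully open they stand 13 mm farther back than shut.
Start: joints at [1.498, 0.359, 0.012, 0, -1.224, -0.288], TCP at [238.298, 631.514, 231.302] pointing down, gripper open.
Joint ranges: [-3.07, 3.07], [-1.43, 2.12], [-1.02, 1.25], [-3.03, 1.67], [-3.05, -0], [-3.03, 3.03]. Speed limits (rad/s): [2.39, 2.39, 3.01, 3.14, 3.14, 3.14].

INTERFACE

Orientations are given as a unit quaternion [w, x, y, z].
In Python, from rig import read_state, grab_frame, workorder, nets gives the robot as it stands.
- The arm moves only by the tool drive_tool, never from a script. Its argument "increments" is a list of rows, each a list of 5 numbers: the finger opening in mm, from 0 to 85.4, then the shift along the world's x, y, z in mm, then the turn about the world's z in degrees. A call has 1 to 20 rows; each row is the pose to reach, as a shift and turn from the pose measured when the call began; what a row does not reach only later rows make up. A row lasts 1/8 s, in which the tool goes at most 62.5 mm and 10.7 degrees, less where a joint would pass 70% of its speed; a pose out of reach is approached as far as the arm can. A call with a gripper value outside its range is refused whole. The fingers move at their own pace and stop on an object; the grip force is fixed at half the most. Time passes only in rows, so rows that repeat a pose let the fingers close. It gives the time, the measured TCP pose, the force and the opening at its end, in the units of the state.
- read_state(): the state, without advancing time (a new reading comes with each control period).
- grab_frame(name): name is "side" or "top" or "wrist"; returns a dict with "img" (420x560x3 uint8, blue, green, red), "K" (3x3 intrinsics, pixels), "R" (3x3) and "t" (3): a world point X has camera coordinates R X + t. Camera axes: x right, y down, z forward; pixel columns grow to the right and rows downward; lengths in mm; the calibration is good to about 2 mm. A picture is of the moment at which its call begins. There is no depth.
- workorder.sign_off(): hands the job in, once; it reports no verdict.
Trained networks look in a picture, given as the dict that the camera call returned (one of the last four; its "shot" number tells which), for a name from the list of things; names that differ only in an ending like _2 or _b are one class to them, and where a whole thing is asked for, a point or a joint stands for the part that bears it (a point fixed in the world has none). Each returns a list of dicts, best first, with "confidence" (0 to 1); they miss things now and then, are a little off and sometimes report something else, mostly with a low value. They report only what shows in the picture. A call takes as long as a camera call.
- nets.trace(name, picture): "mask" (420x560 bool, what is visible of it) and "at" ([column, row] in pixels, amid what is visible of it).
The state is a dict: "t": time; "qpos": joint angles; "dq": joint speeds; "tau": joint torques, N m; "tool_pos": TCP position; "ee_rot": TCP orientation; "force": force on the tool from outside, world axes, zero at the start; "ft_torque": the same for the moment, N m; "opening": opening from 0.0 (shut) to 1.0 (fully open).
Only numpy, scipy, OpenCV 4.12 (cv2) and the standard library are available. Lean on these libraries where they do the work, as an engineer would, in place of code of your own. Each camera call takes 0.05 s, during which the arm holds its last target. There are 200 camera calls.

TASK

Fasten the dust extractor's filter cover: take the cream push rivet out of the drilled bit block, set it down through the slot near the cover's free edge, feeling for the hole in the clip half hidden below it, until its head sits on the cover, then press its red centre pin in flush, so that the rivet spreads underneath and holds the sprung cover shut. Press slowly and gently, because the cover cracks under a hard shove, and leave the bits, the extractor and everything else on the bench where they are.

Things in the scene. Friction and masses are not known exactly. Their poses are not given: they have to be found in the camera images.
- extractor: grey steel dust extractor, 250 x 220 x 95 mm (x, y, z) under its black cover, fixed; screw feet raise its underside 0 to 10 mm above the bench. Origin: centre of its underside, x from the front (louvres, red switch, the cover's free edge) to the hinge. A 58 mm wide inlet stands 34 mm out of its +y side.
- filter_cover (a joint): angle of the black filter cover (4 mm plate, steel-edged slot), hinged at the far edge, rad: 0 is shut on the rim, its top then 99 mm above the extractor's origin. Foam under it springs it up to about 0.04 rad (slot 8.5 mm above its shut height). Pressed at the slot it gives about 0.5 N per mm and is shut at about 4.5 N; there it stops hard.
- cover_slot (a point): centre of the slot near the cover's free edge, on its top face; 11 mm wide along x (to the hinge, 217 mm away), 25 mm along y. Flat around for 20 mm. Half hidden below it, level with the rim (the underside of the shut cover), a fixed 4 mm steel clip has the round 11 mm hole that takes the rivet, up to 6 mm to either side along y of the slot's centre, elsewhere each time: feel for it.
- rivet: loose cream plastic push rivet, 35 g, upright in one of the bit block's holes. Origin: centre of the underside of its round head, z up. Head 26 mm diameter, 6 mm thick; the shank below it, 9.5 mm diameter, is 23 mm long, its blunt end bevelled to 8.6 mm over 1 mm. Two legs, 9 to 17.5 mm below the head, each spread 3 mm as the pin goes in, so the pin must be up while the shank goes through.
- rivet_head_top (a point): centre of the top face of the rivet's head, 6 mm above the rivet's origin; z along the rivet.
- pin (a joint): travel of the red centre pin into the rivet, m: 0 raised, 0.010 flush (end stop). It slides with a steady friction of about 7 N and stays where it is left.
- pin_top (a point): centre of the top of the red centre pin (its head is 13 mm diameter, 5 mm thick); 10.5 mm above the rivet head's top when raised, 0.5 mm above it at the end stop.
- bit_block: fixed wooden block 70 x 220 x 50 mm (x, y, z), origin at the centre of its underside. Three 11 mm holes, 35 mm deep, along its y axis at -58, 0 and +58 mm hold the rivet and two carving bits, in any order; fine burrs stand 15 mm high along its two short ends.
- ball_burr: loose carving burr with a brass-coloured 21 mm ball, standing in the block, 24 mm above it. Leave it there.
- sanding_drum: loose brown sanding drum, 21 mm diameter, standing in the block, 28 mm above it. Leave it there.
- figure: half-carved wooden figure, 72 mm diameter foot, 165 mm high, standing on the bench; origin under its foot.
- water_bottle: clear water bottle, 64 mm diameter, 190 mm high, origin under its foot.
- mallet: turned wooden mallet standing on its head, 84 mm diameter, 220 mm high, origin at its underside.
- gouge: carving gouge lying on the bench, 216 mm long along its x axis, 24 mm thick.
- sanding_block: cork sanding block 110 x 60 x 30 mm lying on the bench.

How it is judged:
By the outcome, as a careful person would: the job done as asked, in the order asked, and still so for the second after the job is handed in, with the robot touching nothing.
It also fails if it takes over 72 s, if anything falls off the work surface, if the arm or the gripper's body presses on something with over 40 N, if the wrist force passes 120 N, or if a joint passes its speed limit or range.

## Working session

There is one attempt and no reset: what is moved stays moved. The work goes in short steps, Python scripts to look and compute and a tool call to move; the robot and the scene stay as the last step left them, time stands still between calls to the robot, and variables do not carry over. Pictures are saved under pics/ and viewed, about 8 in all and at most 12, crops included, and the job is handed in when it is done.

Besides the shell and the picture viewer there is one more tool, called after "Call:" as a command line: name --pt "numbers of a row" for each row, then --argument value for the rest. drive_tool: Moves the arm, as the interface text tells. Its arguments: {"type":"object","properties":{"increments":{"type":"array","items":{"type":"array","items":{"type":"number"}}}},"required":["increments"]}

```bash
mkdir -p pics; ls
cat > h.py <<'E'
import numpy as np, cv2
from rig import read_state, grab_frame, workorder, nets
def cams(*names): return {n:grab_frame(n) for n in names}
def on_plane(p,uv,z):
    d=p["R"].T@np.linalg.inv(p["K"])@np.array([uv[0],uv[1],1.]); c=-p["R"].T@p["t"]
    return c+d*(z-c[2])/d[2]
def proj(p,X):
    v=p["K"]@(p["R"]@np.asarray(X,float)+p["t"]); return v[:2]/v[2]
def tri(obs):
    A=[];b=[]
    for p,uv in obs:
        P=p["K"]@np.c_[p["R"],p["t"]]
        for i in (0,1):
            r=uv[i]*P[2]-P[i]; r=r/np.linalg.norm(r[:3]); A.append(r[:3]); b.append(-r[3])
    s=np.linalg.lstsq(np.array(A),np.array(b),rcond=None)[0]
    return s,[np.round(proj(p,s)-uv,1) for p,uv in obs]
E
python3 - <<'E'
from h import *
s=read_state();print({k:np.round(v,3) for k,v in s.items()})
f=cams("side","top","wrist")
cv2.imwrite("pics/a.png",f["top"]["img"]);cv2.imwrite("pics/b.png",f["side"]["img"]);cv2.imwrite("pics/c.png",f["wrist"]["img"])
for n,p in f.items():
  print(n,"cam",np.round(-p["R"].T@p["t"]), np.round(p["R"].T[:,2],2),p["K"][0,0])
  for t in ["rivet","pin","bit_block","ball_burr","sanding_drum","cover_slot","extractor","filter_cover","figure","water_bottle","mallet"]:
    r=nets.trace(t,p)
    print(t,[(round(float(q["confidence"]),2),np.round(q["at"],1).tolist(),int(q["mask"].sum())) for q in r[:2]])
E
```

```text
pics
{'t': np.float64(0.0), 'qpos': array([ 1.498,  0.359,  0.011, -0.   , -1.224, -0.288]), 'dq': array([-0.   ,  0.   ,  0.   ,  0.   , -0.   ,  0.001]), 'tau': array([-1.0000e-03, -5.8331e+01,  2.9343e+01,  6.9370e+00, -6.0000e-03,
       -0.0000e+00]), 'tool_pos': array([238.119, 631.082, 230.342]), 'ee_rot': array([ 0.001,  0.984, -0.179, -0.   ]), 'force': array([ 0.25 , -0.562,  0.132]), 'ft_torque': array([0.015, 0.009, 0.045]), 'opening': np.float64(0.999)}
side cam [ 173. -725.  812.] [ 0.32  0.68 -0.66] 450.0016423468966
rivet []
pin [(0.53, [322.5, 362.3], 44)]
bit_block [(0.61, [318.3, 353.5], 4066)]
ball_burr [(0.5, [316.4, 340.2], 97)]
sanding_drum [(0.69, [311.2, 311.4], 126)]
cover_slot [(0.75, [313.2, 181.1], 4935)]
extractor [(0.91, [315.1, 197.0], 7947)]
filter_cover [(0.57, [313.5, 187.1], 4851), (0.46, [317.5, 198.3], 8017)]
figure [(0.75, [391.3, 258.2], 1536), (0.29, [314.7, 179.9], 4911)]
water_bottle [(0.75, [215.3, 133.3], 1079)]
mallet [(0.67, [256.7, 121.7], 1151)]
top cam [ 327.   29. 1450.] [ 0.15  0.01 -0.99] 510.4795006834769
rivet []
pin []
bit_block [(0.58, [399.5, 249.0], 2128)]
ball_burr [(0.65, [380.9, 235.3], 67)]
sanding_drum [(0.64, [382.9, 234.3], 45)]
cover_slot [(0.81, [260.1, 167.4], 6792)]
extractor [(0.41, [132.3, 220.9], 709)]
filter_cover [(0.88, [260.7, 169.0], 6901)]
figure [(0.94, [353.2, 154.2], 634)]
water_bottle [(0.78, [129.2, 219.0], 667)]
mallet [(0.62, [260.0, 167.9], 6815)]
wrist cam [315. 603. 371.] [-0.3   0.11 -0.95] 292.6405331364647
rivet []
pin []
bit_block []
ball_burr []
sanding_drum []
cover_slot []
extractor []
filter_cover []
figure []
water_bottle []
mallet []
```

Run:
```python
import cv2,numpy as np
a=cv2.imread("pics/a.png")[100:310,80:480];b=cv2.imread("pics/b.png")[90:420,160:480]
cv2.imwrite("pics/d.png",cv2.resize(a,None,fx=2,fy=2,interpolation=cv2.INTER_CUBIC))
cv2.imwrite("pics/e.png",cv2.resize(b,None,fx=1.8,fy=1.8,interpolation=cv2.INTER_CUBIC))
```

```text
(no output)
```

View pics/d.png

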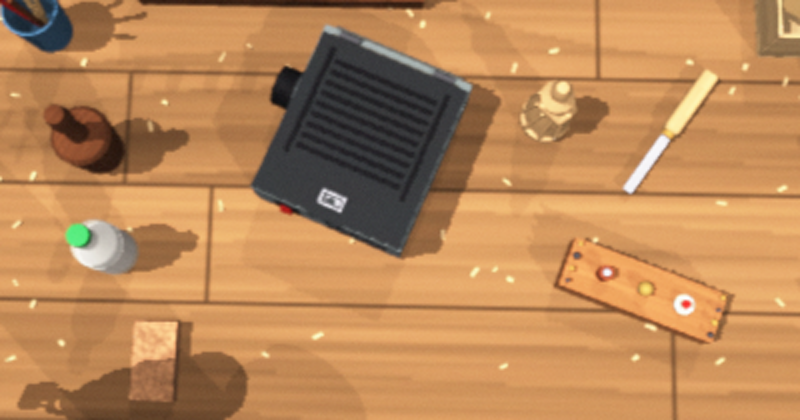

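View pics/e.png

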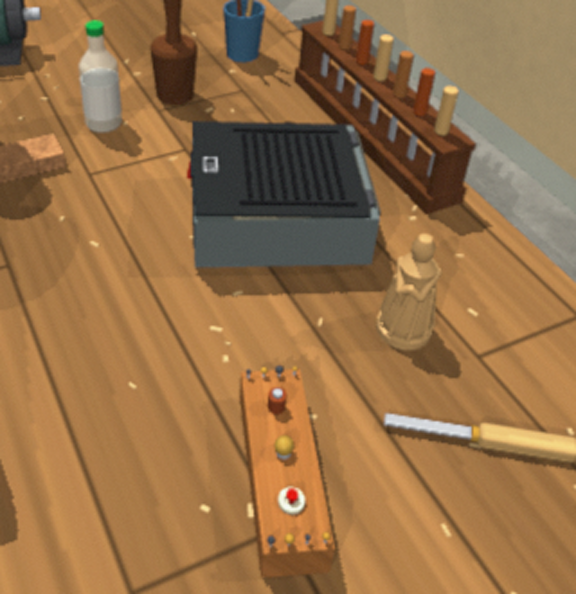

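The top view shows the rivet at crop (684,303), at the end of the block, and the slot at (332,200) on the cover. The side view shows the rivet at (292,500) and the slot at (210,164). Next I'll triangulate both.

Run:
```python
from h import *
f=cams("side","top"); T,S=f["top"],f["side"]
def cen(p,box,m):
    x0,y0,x1,y1=box; im=p["img"][y0:y1,x0:x1].astype(int); w=m(im); ys,xs=np.nonzero(w); return np.array([xs.mean()+x0,ys.mean()+y0]),len(xs)
red=lambda im:(im[...,2]>150)&(im[...,1]<90)&(im[...,0]<90)
br=lambda im:(im.min(-1)>120)
white=lambda im:(im.min(-1)>150)
pt=cen(T,(412,240,432,262),red);ps=cen(S,(310,350,335,378),red)
print(pt,ps,tri([(T,pt[0]),(S,ps[0])]))
ht=cen(T,(412,240,432,262),lambda i:white(i)|red(i));hs=cen(S,(308,350,336,380),lambda i:white(i)|red(i))
print("head",ht,hs,tri([(T,ht[0]),(S,hs[0])]))
st=cen(T,(234,190,258,210),br);ss=cen(S,(268,172,286,190),br)
print("slot",st,ss,tri([(T,st[0]),(S,ss[0])]))
m=nets.trace("filter_cover",T)[0]["mask"].astype(np.uint8)
c=max(cv2.findContours(m,0,2)[0],key=cv2.contourArea)[:,0]
w=np.array([on_plane(T,q,105)[:2] for q in c],np.float32); print("cover",cv2.minAreaRect(w))
print(cv2.boxPoints(cv2.minAreaRect(w)))
for z,n,p in((50,"bit_block",T),):
  m=nets.trace(n,p)[0]["mask"].astype(np.uint8);c=max(cv2.findContours(m,0,2)[0],key=cv2.contourArea)[:,0]
  w=np.array([on_plane(p,q,z)[:2] for q in c],np.float32); print(n,cv2.minAreaRect(w))
```

```text
(array([423. , 251.5]), 6) (array([321.8       , 364.73333333]), 30) (array([ 430.00520301, -370.49299767,   64.02613622]), [array([-0.1,  0.2]), array([ 0.3, -0.1])])
head (array([421.75294118, 251.91764706]), 85) (array([321.32824427, 367.57251908]), 131) (array([ 429.80556715, -370.15586869,   53.68179338]), [array([-0. ,  0.1]), array([ 0.2, -0. ])])
slot (array([245.57281553, 199.5631068 ]), 103) (array([276.61538462, 180.97435897]), 39) (array([556.58510003, 110.65842491, 105.9630824 ]), [array([-0.,  0.]), array([ 0., -0.])])
cover ((646.7035522460938, 71.90254974365234), (221.57891845703125, 257.4327697753906), 68.25306701660156)
[[486.09967   16.688461]
 [725.21075  -78.69237 ]
 [807.30743  127.11664 ]
 [568.19635  222.49747 ]]
bit_block ((447.6133728027344, -312.2776794433594), (224.39991760253906, 77.24889373779297), 69.88861083984375)
```

Call:
drive_tool --pt "44 60 -40 0 0" --pt "44 110 -90 0 0" --pt "44 150 -140 0 0" --pt "44 180 -190 0 0" --pt "44 210 -240 0 0" --pt "44 230 -290 0 0" --pt "44 245 -345 0 0" --pt "44 250 -400 0 0" --pt "44 255 -455 0 0" --pt "44 260 -510 0 0" --pt "44 260 -565 0 0" --pt "44 258 -620 0 0" --pt "44 255 -675 0 0" --pt "44 250 -730 0 0" --pt "44 240 -785 0 0" --pt "44 225 -845 0 0" --pt "44 210 -910 0 0" --pt "44 195 -970 -20 0" --pt "44 192 -1001 -60 0" --pt "44 192 -1001 -90 0"

```text
t: 4.5
tool_pos: [429.0, -371.7, 139.5]
ee_rot: [-0.0, 0.983, -0.181, -0.0]
force: [0.3, 0.4, 0.5]
opening: 0.511
```

Call:
drive_tool --pt "44 0 0 0 0" --pt "44 0 0 0 0"

```text
t: 4.75
tool_pos: [429.6, -371.9, 140.6]
ee_rot: [0.0, 0.983, -0.181, -0.0]
force: [0.2, 0.3, 0.6]
opening: 0.512
```

Run:
```python
from h import *
s=read_state();print(s["t"],s["tool_pos"],s["ee_rot"],s["opening"],s["force"])
W=grab_frame("wrist"); cv2.imwrite("pics/w1.png",W["img"])
print(proj(W,s["tool_pos"]),proj(W,[430,-370,66]))
for n in ["rivet","pin"]: print(n,[(q["confidence"],q["at"]) for q in nets.trace(n,W)[:2]])
```

```text
4.75 [ 429.63042013 -371.94764178  140.6009283 ] [ 2.47614517e-04  9.83492830e-01 -1.80946926e-01 -4.25400578e-05] 0.5124857910812896 [0.22642533 0.26574354 0.59290452]
[284.65003104 273.16780659] [281.91421803 225.0825813 ]
rivet [(0.81, [280.0, 218.0])]
pin [(0.77, [282.5, 224.4])]
```

View pics/w1.png

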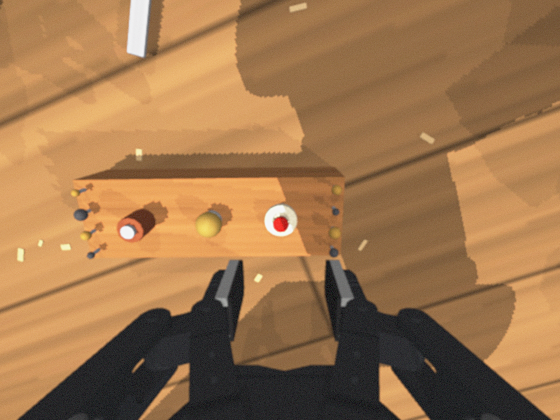

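The wrist view shows the rivet at (281,222) and the open fingers below it, which agrees with my estimate. I'll refine the position on the known height planes.

Run:
```python
from h import *
W=grab_frame("wrist");i=W["img"].astype(int)
ys,xs=np.nonzero(((i[...,2]>150)&(i[...,1]<80)&(i[...,0]<80))[200:245,260:305]);print(len(xs),on_plane(W,(xs.mean()+260,ys.mean()+200),64.5))
m=nets.trace("rivet",W)[0]["mask"];e=cv2.fitEllipse(max(cv2.findContours(m.astype(np.uint8),0,2)[0],key=cv2.contourArea));print(e,on_plane(W,e[0],55))
```

```text
146 [ 430.97721175 -369.13737655   64.5       ]
((280.62237548828125, 219.01889038085938), (32.06450271606445, 32.72346115112305), 132.70103454589844) [ 431.89634008 -369.02137014   55.        ]
```

Call:
drive_tool --pt "44 1.5 2.7 -30 0" --pt "44 1.5 2.7 -60 0" --pt "44 1.5 2.7 -75 0" --pt "44 1.5 2.7 -84 0" --pt "44 1.5 2.7 -88.5 0" --pt "44 1.5 2.7 -88.5 0" --pt "44 1.5 2.7 -88.5 0"

```text
t: 5.88
tool_pos: [431.7, -369.1, 52.9]
ee_rot: [0.0, 0.984, -0.181, 0.001]
force: [0.4, 1.3, 0.2]
opening: 0.51
```

Call:
drive_tool --pt "20 0 0 0 0" --pt "20 0 0 0 0" --pt "20 0 0 0 0" --pt "20 0 0 0 0" --pt "20 0 0 0 0" --pt "20 0 0 0 0"

```text
t: 6.62
tool_pos: [432.0, -369.2, 53.8]
ee_rot: [0.0, 0.984, -0.181, 0.002]
force: [-1.1, 1.8, 5.1]
opening: 0.243
```

Run:
```python
from h import *
f=cams("wrist","side")
a=cv2.resize(f["wrist"]["img"][170:370,180:400],None,fx=2.3,fy=2.3);b=cv2.resize(f["side"]["img"][300:400,280:370],(414,460))
cv2.imwrite("pics/g.png",np.hstack([a[:460,:],b])[:, :920]); im=cv2.imread("pics/g.png");print(im.shape);cv2.imwrite("pics/g.png",cv2.resize(im,(800,int(im.shape[0]*800/im.shape[1]))))
s=read_state();print(s["opening"],s["force"],s["tool_pos"])
```

```text
(460, 920, 3)
0.24576600070596588 [-0.15626689  1.51155144  5.07084171] [ 432.06543582 -369.24835384   53.84894345]
```

View pics/g.png

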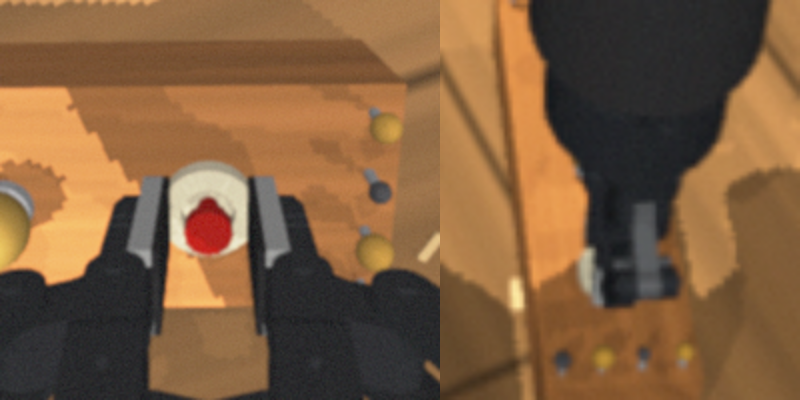

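Call:
drive_tool --pt "36 0 0 0 0" --pt "36 0 0 0 0" --pt "36 0 0 0 0" --pt "36 -0.5 0 -2.5 0" --pt "36 -0.5 0 -2.5 0" --pt "36 -0.5 0 -2.5 0"

```text
t: 7.48
tool_pos: [431.5, -369.2, 51.2]
ee_rot: [0.001, 0.984, -0.181, 0.001]
force: [-0.5, 0.8, -0.8]
opening: 0.42
```

Call:
drive_tool --pt "5 0 0 0 0" --pt "5 0 0 0 0" --pt "5 0 0 0 0" --pt "5 0 0 0 0" --pt "5 0 0 0 0" --pt "5 0 0 0 0"

```text
t: 8.22
tool_pos: [431.6, -369.3, 51.7]
ee_rot: [0.001, 0.984, -0.181, 0.002]
force: [-1.8, 2.0, 5.5]
opening: 0.253
```

Call:
drive_tool --pt "5 0 0 3 0" --pt "5 0 0 8 0" --pt "5 0 0 15 0" --pt "5 0 0 25 0" --pt "5 0 0 45 0" --pt "5 0 0 70 0" --pt "5 0 0 110 0" --pt "5 0 0 150 0" --pt "5 0 0 150 0" --pt "5 0 0 150 0"

```text
t: 9.48
tool_pos: [431.3, -369.0, 201.7]
ee_rot: [0.0, 0.984, -0.181, 0.002]
force: [0.1, 0.6, -0.4]
opening: 0.25
```

Run:
```python
from h import *
s=read_state();print(s["opening"],s["force"],s["tool_pos"],s["ee_rot"])
f=cams("wrist","side");W=f["wrist"]
a=cv2.resize(W["img"][150:350,180:380],None,fx=2,fy=2);
uv=proj(f["side"],s["tool_pos"]).astype(int);print(uv)
b=cv2.resize(f["side"]["img"][uv[1]-50:uv[1]+50,uv[0]-50:uv[0]+50],(400,400),interpolation=cv2.INTER_CUBIC)
cv2.imwrite("pics/i.png",np.hstack([a,b]))
R=W["R"];c=-R.T@W["t"];print("cam-tcp",c-s["tool_pos"],proj(W,s["tool_pos"]))
```

```text
0.2501897981989053 [ 0.09331836  0.60969637 -0.43903549] [ 431.27814304 -369.01918839  201.70417685] [ 4.07241255e-04  9.83544120e-01 -1.80659000e-01  1.76766734e-03]
[328 318]
cam-tcp [ 75.87677364 -28.47165289 141.14869835] [284.62171345 273.14303794]
```

View pics/i.png

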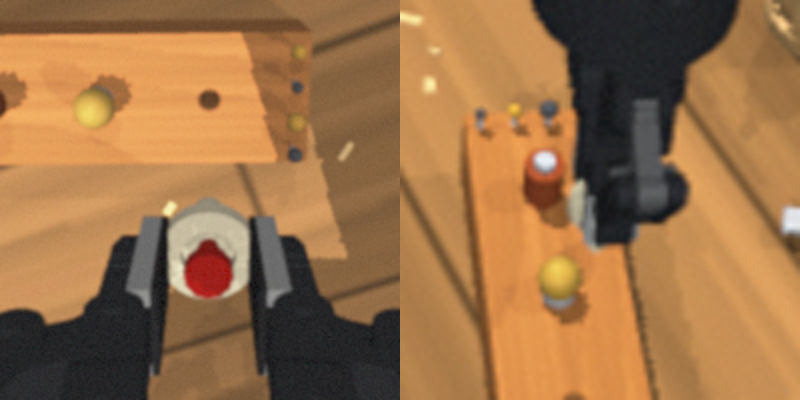

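The rivet is lifted clear: the left view shows it between the pads at crop (209,265), with its hole empty. Next I'll move above the slot.

Call:
drive_tool --pt "5 10 40 0 0" --pt "5 22 85 0 0" --pt "5 34 130 0 0" --pt "5 46 175 0 0" --pt "5 58 220 0 0" --pt "5 70 265 0 0" --pt "5 81 310 0 0" --pt "5 93 355 0 0" --pt "5 105 400 0 0" --pt "5 115 440 0 0" --pt "5 122 468 0 0" --pt "5 125 480 -10 0" --pt "5 125 480 -20 0" --pt "5 125 480 -25 0" --pt "5 125 480 -25 0" --pt "5 125 480 -25 0"

```text
t: 11.58
tool_pos: [556.1, 110.5, 176.1]
ee_rot: [0.0, 0.983, -0.181, 0.001]
force: [-0.3, -0.8, 0.5]
opening: 0.254
```

Run:
```python
from h import *
s=read_state();print(s["opening"],s["force"],s["tool_pos"],s["ee_rot"])
W=grab_frame("wrist");tp=s["tool_pos"]
cv2.imwrite("pics/j.png",cv2.resize(W["img"][100:310,160:400],None,fx=3,fy=3,interpolation=cv2.INTER_CUBIC)[:600,:])
cv2.imwrite("pics/raw.png",W["img"]);np.savez("raw.npz",K=W["K"],R=W["R"],t=W["t"],tp=tp)
i=W["img"].astype(int);ys,xs=np.nonzero(((i[...,2]>140)&(i[...,1]<80)&(i[...,0]<80)));print(len(xs),xs.mean(),ys.mean(),on_plane(W,(xs.mean(),ys.mean()),tp[2]-1.7+14.5)-tp)
print(proj(W,[556.6,110.7,108]))
```

```text
0.2542200966350789 [-0.34243637 -0.7928438   0.48883529] [556.05732797 110.47892681 176.09209527] [ 1.62785477e-04  9.83486706e-01 -1.80977194e-01  1.06204227e-03]
453 283.8123620309051 284.7240618101545 [ 0.90747158  0.12418175 12.8       ]
[283.92683244 227.33461021]
```

View pics/j.png

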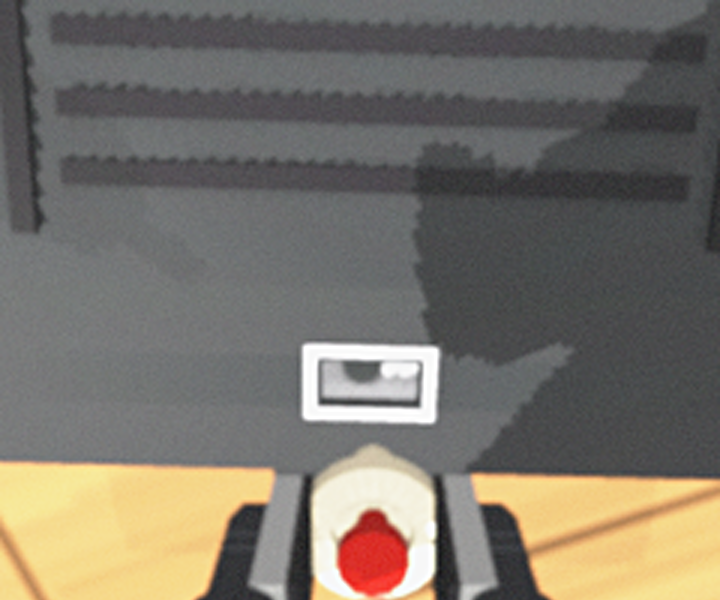

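The slot shows at crop (370,381), framed in bright steel. The clip hole is partly visible at about (361,370), slightly to the left (+y) of the slot's centre. I'll put the camera right over the slot to measure it without parallax.

Call:
drive_tool --pt "5 -25 9 0 0" --pt "5 -50 18 0 0" --pt "5 -71 27 0 0" --pt "5 -71 27 0 0" --pt "5 -71 27 0 0"

```text
t: 12.25
tool_pos: [485.7, 137.7, 176.7]
ee_rot: [-0.0, 0.984, -0.181, 0.002]
force: [0.1, 0.2, -0.1]
opening: 0.255
```

Run:
```python
from h import *
s=read_state();tp2=s["tool_pos"]
W2=grab_frame("wrist");cv2.imwrite("pics/raw2.png",W2["img"]);np.savez("raw2.npz",K=W2["K"],R=W2["R"],t=W2["t"],tp=tp2)
d=np.load("raw.npz");W1=dict(K=d["K"],R=d["R"],t=d["t"],img=cv2.imread("pics/raw.png"));tp1=d["tp"]
print(tp2,proj(W2,[556.6,110.7,108]))
out=[]
for W in(W1,W2):
    c=proj(W,[556.6,110.7,108]).astype(int);x0,y0=c-30
    g=W["img"][y0:y0+60,x0:x0+60].min(-1)
    m=(g>190).astype(np.uint8)
    n,l,st,ce=cv2.connectedComponentsWithStats(m);k=max(range(1,n),key=lambda j:st[j,2]*st[j,3])
    cn=max(cv2.findContours((l==k).astype(np.uint8),0,2)[0],key=cv2.contourArea)
    r=cv2.minAreaRect(cn);print(r, st[k]);out.append((W,np.array(r[0])+[x0,y0],cv2.boxPoints(r)+[x0,y0]))
print("centre tri",tri([(o[0],o[1]) for o in out]))
for z in(106,110,114):print(z,[on_plane(o[0],o[1],z).round(1) for o in out])
b=out[1][2];w=[on_plane(W2,q,108)[:2] for q in b];print(np.round(w,1))
cv2.imwrite("pics/k.png",cv2.resize(W2["img"][int(out[1][1][1])-35:int(out[1][1][1])+35,int(out[1][1][0])-45:int(out[1][1][0])+45],None,fx=8,fy=8,interpolation=cv2.INTER_CUBIC));print(out[1][1])
```

```text
[485.67472424 137.73169104 176.74466076] [284.66444699 124.27734637]
((30.0, 30.5), (25.0, 44.0), 90.0) [  8  18  45  26 797]
((29.3365421295166, 31.365154266357422), (49.34315490722656, 30.324737548828125), 1.3639274835586548) [  5  16  50  32 674]
centre tri (array([556.18010622, 111.73305738, 106.38655771]), [array([-0.1,  0. ]), array([0.1, 0. ])])
106 [array([556. , 111.7, 106. ]), array([556.2, 111.8, 106. ])]
110 [array([557.4, 111.1, 110. ]), array([556.3, 111.8, 110. ])]
114 [array([558.9, 110.6, 114. ]), array([556.4, 111.7, 114. ])]
[[553.4 131.6]
 [571.6 123.5]
 [559.   92.6]
 [540.4  99.7]]
[283.33654213 125.36515427]
```

View pics/k.png

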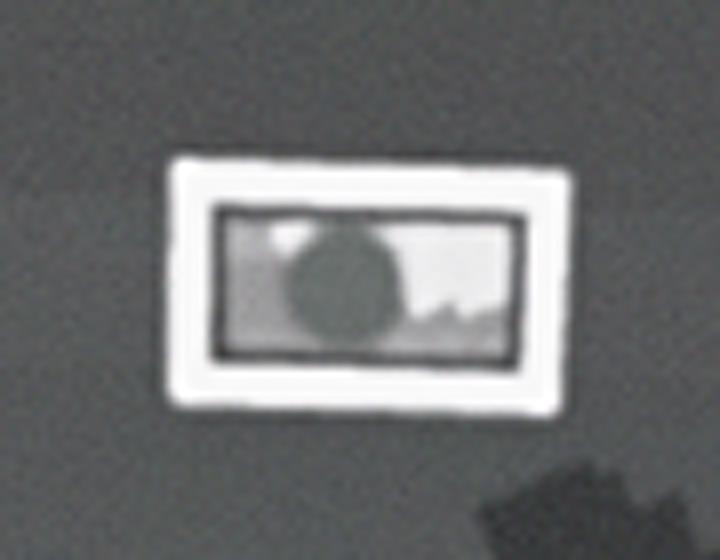

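The nadir view shows the slot centred at crop (368,285) and the whole clip hole at (344,282), so the hole lies about 2 mm to the +y side. Next I'll fit the held pin's silhouette to get the rivet's offset from the TCP.

Run:
```python
from h import *
from scipy.optimize import minimize
d=np.load("raw2.npz");W=dict(K=d["K"],R=d["R"],t=d["t"]);tp=d["tp"];im=cv2.imread("pics/raw2.png")
S=8;x0,y0,n=255,240,60
i=cv2.resize(im[y0:y0+n,x0:x0+n],None,fx=S,fy=S,interpolation=cv2.INTER_CUBIC).astype(int)
red=((i[...,2]>2.2*i[...,1])&(i[...,2]>60)).astype(np.uint8)
cream=((i[...,1]>110)&(i[...,2]>120)&(i[...,2]<1.6*i[...,1])).astype(np.uint8)
a=np.linspace(0,2*np.pi,60,endpoint=False)
def sil(dx,dy,dz,cyls):
    m=np.zeros((n*S,n*S),np.uint8)
    for r,z1,z2 in cyls:
        pts=np.array([proj(W,tp+[dx+r*np.cos(t),dy+r*np.sin(t),dz+z]) for z in(z1,z2) for t in a])
        cv2.fillConvexPoly(m,cv2.convexHull(np.round((pts-[x0,y0]+.5)*S-.5).astype(np.int32)),1)
    return m
for dz in(-1.2,-1.7,-2.2,-3):
  f=lambda p:-(sil(p[0],p[1],dz,[(6.5,11.5,16.5),(3,6,11.5)])&red).sum()/(sil(p[0],p[1],dz,[(6.5,11.5,16.5),(3,6,11.5)])|red).sum()
  r=minimize(f,[.5,0],method="Nelder-Mead",options=dict(initial_simplex=[[0,0],[1.5,0],[0,1.5]],xatol=.03));print(dz,r.x.round(2),r.fun)
hull=np.zeros_like(red);u=red|cream
u=cv2.morphologyEx(u,cv2.MORPH_OPEN,np.ones((25,25)))
g=lambda p:-(sil(p[0],p[1],-1.7,[(13,0,6),(6.5,11.5,16.5)])&u).sum()/(sil(p[0],p[1],-1.7,[(13,0,6),(6.5,11.5,16.5)])|u).sum()
r=minimize(g,[.5,0],method="Nelder-Mead",options=dict(initial_simplex=[[0,0],[1.5,0],[0,1.5]],xatol=.03));print("head",r.x.round(2),r.fun)
v=i.astype(np.uint8).copy();s=sil(*r.x,-1.7,[(13,0,6),(6.5,11.5,16.5)]);cv2.drawContours(v,cv2.findContours(s,0,2)[0],-1,(0,255,0),1);cv2.drawContours(v,cv2.findContours(u,0,2)[0],-1,(255,0,0),1);cv2.imwrite("pics/l.png",v)
for z in(93,95):print("hole",on_plane(W,(280.6,124.8),z))
print("slot",on_plane(W,(283.4,125.3),107))
```

```text
-1.2 [ 0.45 15.76] 0.0
-1.7 [ 5.62 15.38] 0.0
-2.2 [17.16  1.97] 0.0
-3 [17.16  1.97] 0.0
head [-0.59  7.9 ] 88364249866876.83
hole [556.965264   113.74102831  93.        ]
hole [557.00615533 113.69929437  95.        ]
slot [556.25605697 111.76255247 107.        ]<stdin>:16: RuntimeWarning: overflow encountered in scalar negative
<stdin>:20: RuntimeWarning: overflow encountered in scalar negative
```

View pics/l.png

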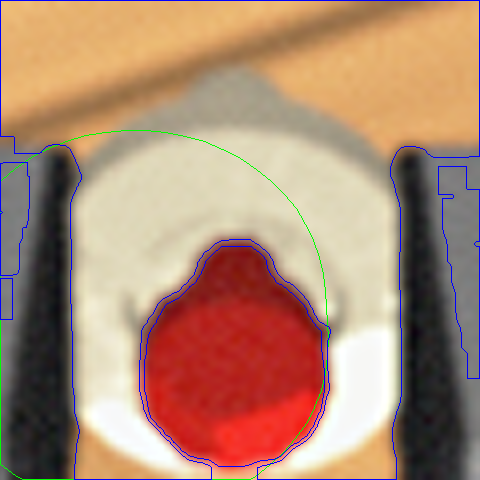

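Run:
```python
from h import *
from scipy.optimize import minimize
d=np.load("raw2.npz");W=dict(K=d["K"],R=d["R"],t=d["t"]);tp=d["tp"];im=cv2.imread("pics/raw2.png")
S=8;x0,y0,n=255,240,60
i=cv2.resize(im[y0:y0+n,x0:x0+n],None,fx=S,fy=S,interpolation=cv2.INTER_CUBIC).astype(int)
red=((i[...,2]>2.2*i[...,1])&(i[...,2]>60)).astype(np.uint8)
a=np.linspace(0,2*np.pi,60,endpoint=False)
def sil(dx,dy,dz,cyls):
    m=np.zeros((n*S,n*S),np.uint8)
    for r,z1,z2 in cyls:
        pts=np.array([proj(W,tp+[dx+r*np.cos(t),dy+r*np.sin(t),dz+z]) for z in(z1,z2) for t in a])
        cv2.fillConvexPoly(m,cv2.convexHull(np.round((pts-[x0,y0]+.5)*S-.5).astype(np.int32)),1)
    return m
C=[(6.5,11.5,16.5),(2.5,6,11.5)]
for dz in(-1.2,-1.7,-2.2,-3):
  f=lambda p:-float((sil(p[0],p[1],dz,C)&red).sum())/float((sil(p[0],p[1],dz,C)|red).sum())
  r=minimize(f,[.5,0],method="Nelder-Mead",options=dict(initial_simplex=[[0,0],[1.5,0],[0,1.5]],xatol=.03));print(dz,r.x.round(2),r.fun)
  if dz==-1.7:
    for q in((13,6,6),(13,0,0)): print("head rows",q, [np.round((proj(W,tp+[r.x[0]+q[0]*c*.934,r.x[1]-q[0]*c*.356,dz+q[1]])-[x0,y0]+.5)*S) for c in(1,-1)])
```

```text
-1.2 [ 1.21 -0.08] -0.7745836894310206
-1.7 [ 0.86 -0.15] -0.7802301009626673
head rows (13, 6, 6) [array([239., 113.]), array([239., 459.])]
head rows (13, 0, 0) [array([239.,  73.]), array([239., 409.])]
-2.2 [0.7  0.19] -0.7856955104615708
-3 [0.22 0.47] -0.7939753270232904
```

Run:
```python
from h import *
d=np.load("raw2.npz");W=dict(K=d["K"],R=d["R"],t=d["t"]);tp=d["tp"]
row=lambda u,z:round(float((proj(W,tp+[u*.934,-u*.356,z])[1]-240+.5)*8))
for dz in(-1.2,-1.7,-2.5):
  for u0 in(-.6,-.1,.4,.9):
    print(dz,u0,"headtop far/near",row(u0+13,dz+6),row(u0-13,dz+6),"headbot far",row(u0+13,dz),"pin near edge top",row(u0-6.5,dz+16.5),"pin top far",row(u0+6.5,dz+16.5),"pin bot far",row(u0+6.5,dz+11.5),"shank tip far",row(u0+4.75,dz-22))
```

```text
-1.2 -0.6 headtop far/near 137 482 headbot far 96 pin near edge top 493 pin top far 311 pin bot far 270 shank tip far 68
-1.2 -0.1 headtop far/near 130 476 headbot far 90 pin near edge top 486 pin top far 304 pin bot far 263 shank tip far 62
-1.2 0.4 headtop far/near 123 469 headbot far 83 pin near edge top 479 pin top far 297 pin bot far 256 shank tip far 56
-1.2 0.9 headtop far/near 116 463 headbot far 76 pin near edge top 472 pin top far 290 pin bot far 249 shank tip far 51
-1.7 -0.6 headtop far/near 134 478 headbot far 93 pin near edge top 488 pin top far 307 pin bot far 266 shank tip far 66
-1.7 -0.1 headtop far/near 127 471 headbot far 86 pin near edge top 481 pin top far 300 pin bot far 259 shank tip far 60
-1.7 0.4 headtop far/near 120 465 headbot far 80 pin near edge top 475 pin top far 293 pin bot far 252 shank tip far 54
-1.7 0.9 headtop far/near 113 459 headbot far 73 pin near edge top 468 pin top far 285 pin bot far 245 shank tip far 48
-2.5 -0.6 headtop far/near 128 471 headbot far 88 pin near edge top 481 pin top far 300 pin bot far 259 shank tip far 61
-2.5 -0.1 headtop far/near 121 464 headbot far 81 pin near edge top 474 pin top far 293 pin bot far 252 shank tip far 55
-2.5 0.4 headtop far/near 114 458 headbot far 74 pin near edge top 467 pin top far 286 pin bot far 245 shank tip far 49
-2.5 0.9 headtop far/near 107 452 headbot far 68 pin near edge top 460 pin top far 279 pin bot far 238 shank tip far 43
```

Call:
drive_tool --pt "5 25 -9 0 0" --pt "5 50 -18 0 0" --pt "5 71.3 -24.5 -10 0" --pt "5 71.3 -24.5 -25 0" --pt "5 71.3 -24.5 -38 0" --pt "5 71.3 -24.5 -38 0" --pt "5 71.3 -24.5 -38 0"

```text
t: 13.18
tool_pos: [557.0, 113.4, 139.0]
ee_rot: [-0.0, 0.984, -0.181, 0.002]
force: [0.2, -0.6, -0.7]
opening: 0.248
```

Call:
drive_tool --pt "5 0 -0.1 -2 0" --pt "5 0 -0.1 -4 0" --pt "5 0 -0.1 -5.5 0" --pt "5 0 -0.1 -7 0" --pt "5 0 -0.1 -8 0" --pt "5 0 -0.1 -9 0" --pt "5 0 -0.1 -10 0" --pt "5 0 -0.1 -10 0"

```text
t: 14.18
tool_pos: [557.0, 113.3, 128.9]
ee_rot: [-0.0, 0.984, -0.181, 0.002]
force: [0.1, -0.5, 0.4]
opening: 0.247
```

Call:
drive_tool --pt "5 0 0 -1 0" --pt "5 0 0 -2 0" --pt "5 0 0 -3 0" --pt "5 0 0 -4 0" --pt "5 0 0 -4 0"

```text
t: 14.8
tool_pos: [557.1, 113.3, 124.8]
ee_rot: [-0.0, 0.984, -0.181, 0.002]
force: [-0.5, -0.3, -1.0]
opening: 0.252
```

Call:
drive_tool --pt "5 0 0 -1 0" --pt "5 0 0 -2 0" --pt "5 0 0 -3 0" --pt "5 0 0 -4 0" --pt "5 0 0 -4 0"

```text
t: 15.42
tool_pos: [557.1, 113.3, 120.8]
ee_rot: [-0.0, 0.984, -0.181, 0.002]
force: [0.4, -0.5, 0.2]
opening: 0.254
```

Call:
drive_tool --pt "5 0 0 -1 0" --pt "5 0 0 -2 0" --pt "5 0 0 -3 0" --pt "5 0 0 -3 0"

```text
t: 15.92
tool_pos: [557.1, 113.2, 117.7]
ee_rot: [-0.0, 0.984, -0.181, 0.002]
force: [1.1, -0.1, -0.5]
opening: 0.252
```

Call:
drive_tool --pt "5 0 0 -1 0" --pt "5 0 0 -2 0" --pt "5 0 0 -3 0" --pt "5 0 0 -3 0"

```text
t: 16.42
tool_pos: [557.1, 113.2, 114.6]
ee_rot: [-0.0, 0.984, -0.181, 0.002]
force: [-0.2, -1.0, 0.3]
opening: 0.25
```

Call:
drive_tool --pt "5 0 0 -1 0" --pt "5 0 0 -2 0" --pt "5 0 0 -3 0" --pt "5 0 0 -4 0" --pt "5 0 0 -4 0"

```text
t: 17.05
tool_pos: [557.1, 113.2, 110.5]
ee_rot: [-0.0, 0.984, -0.181, 0.002]
force: [2.0, -0.8, 0.3]
opening: 0.248
```

Call:
drive_tool --pt "5 0 0 -1 0" --pt "5 0 0 -2 0" --pt "5 0 0 -3 0" --pt "5 0 0 -3 0"

```text
t: 17.55
tool_pos: [557.2, 113.2, 107.5]
ee_rot: [-0.0, 0.984, -0.181, 0.002]
force: [1.3, -0.6, 0.7]
opening: 0.252
```

Call:
drive_tool --pt "5 0 0 -1 0" --pt "5 0 0 -2 0" --pt "5 0 0 -3 0" --pt "5 0 0 -3 0"

```text
t: 18.05
tool_pos: [557.2, 113.3, 104.5]
ee_rot: [-0.0, 0.984, -0.181, 0.002]
force: [0.1, -0.3, 2.0]
opening: 0.25
```

Call:
drive_tool --pt "5 0 0 -0.7 0" --pt "5 0 0 -1.5 0" --pt "5 0 0 -1.5 0"

```text
t: 18.42
tool_pos: [557.1, 113.3, 103.0]
ee_rot: [-0.0, 0.984, -0.181, 0.002]
force: [0.4, -0.7, 3.2]
opening: 0.249
```

Call:
drive_tool --pt "28 0 0 0 0" --pt "34 0 0 0 0" --pt "44 0 0 0 0" --pt "44 0 0 0 0" --pt "44 0 0 10 0" --pt "44 0 0 30 0" --pt "44 0 0 60 0" --pt "44 0 0 60 0" --pt "44 0 0 60 0"

```text
t: 19.55
tool_pos: [556.9, 113.3, 163.0]
ee_rot: [-0.0, 0.984, -0.181, 0.002]
force: [0.5, 0.3, -0.9]
opening: 0.517
```

Run:
```python
from h import *
s=read_state();tp=s["tool_pos"];print(tp,s["opening"],s["force"])
W=grab_frame("wrist");i=W["img"].astype(int)
r=((i[...,2]>2.2*i[...,1])&(i[...,2]>100));ys,xs=np.nonzero(r);print(len(xs),xs.mean(),ys.mean())
for z in(118,122,124):print(on_plane(W,(xs.mean(),ys.mean()),z))
print(proj(W,[557,113.7,123.5]))
cv2.imwrite("pics/n.png",cv2.resize(W["img"][130:330,170:400],None,fx=3,fy=3,interpolation=cv2.INTER_CUBIC))
```

```text
[556.89010148 113.27205064 163.04360087] 0.516932541897599 [ 0.52431253  0.34460463 -0.86200878]
218 284.0091743119266 240.25229357798165
[556.83616089 113.67445433 118.        ]
[558.46798073 113.04908928 122.        ]
[559.28389064 112.73640675 124.        ]
[283.87902559 243.33896474]
```

View pics/n.png

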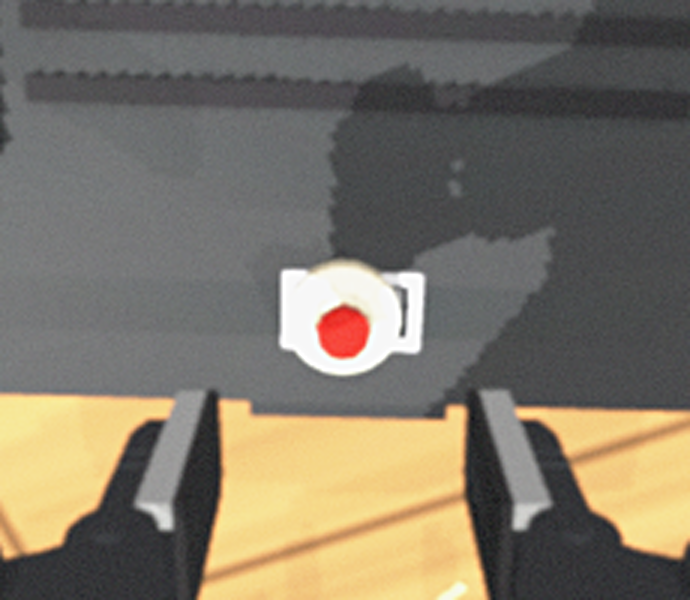

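The rivet's head sits squarely on the cover at crop (345,318), with the red pin raised at (343,332). I'll shut the fingers and press the pin slowly.

Call:
drive_tool --pt "0 0.1 0.4 0 0" --pt "0 0.1 0.4 0 0" --pt "0 0.1 0.4 0 0" --pt "0 0.1 0.4 0 0" --pt "0 0.1 0.4 0 0" --pt "0 0.1 0.4 -10 0" --pt "0 0.1 0.4 -20 0" --pt "0 0.1 0.4 -30 0" --pt "0 0.1 0.4 -34 0" --pt "0 0.1 0.4 -36 0" --pt "0 0.1 0.4 -37 0" --pt "0 0.1 0.4 -37 0"

```text
t: 21.1
tool_pos: [556.9, 113.6, 125.8]
ee_rot: [-0.0, 0.984, -0.181, 0.001]
force: [-0.5, -0.1, -0.4]
opening: -0.001
```

Call:
drive_tool --pt "0 0 0 -0.5 0" --pt "0 0 0 -1 0" --pt "0 0 0 -1.5 0" --pt "0 0 0 -2 0" --pt "0 0 0 -2.5 0" --pt "0 0 0 -3 0" --pt "0 0 0 -3.5 0" --pt "0 0 0 -4 0" --pt "0 0 0 -4 0"

```text
t: 22.22
tool_pos: [556.9, 113.6, 121.8]
ee_rot: [-0.0, 0.984, -0.181, 0.001]
force: [-1.0, 0.9, 0.4]
opening: -0.002
```

Call:
drive_tool --pt "0 0 0 -0.5 0" --pt "0 0 0 -1 0" --pt "0 0 0 -1.5 0" --pt "0 0 0 -2 0" --pt "0 0 0 -2.5 0" --pt "0 0 0 -3 0" --pt "0 0 0 -3.5 0" --pt "0 0 0 -4 0" --pt "0 0 0 -4 0"

```text
t: 23.35
tool_pos: [556.9, 113.6, 117.8]
ee_rot: [-0.0, 0.984, -0.181, 0.001]
force: [-3.0, 0.6, 3.2]
opening: 0.001
```

Call:
drive_tool --pt "0 0 0 -0.3 0" --pt "0 0 0 -0.6 0" --pt "0 0 0 -0.9 0" --pt "0 0 0 -1.2 0" --pt "0 0 0 -1.5 0" --pt "0 0 0 -1.5 0"

```text
t: 24.1
tool_pos: [556.8, 113.6, 116.3]
ee_rot: [-0.0, 0.984, -0.181, 0.001]
force: [-2.4, 0.4, 3.4]
opening: -0.003
```

Call:
drive_tool --pt "0 0 0 -0.3 0" --pt "0 0 0 -0.6 0" --pt "0 0 0 -0.9 0" --pt "0 0 0 -1.2 0" --pt "0 0 0 -1.5 0" --pt "0 0 0 -1.5 0"

```text
t: 24.85
tool_pos: [556.9, 113.6, 115.0]
ee_rot: [-0.0, 0.984, -0.181, 0.001]
force: [-4.1, 1.0, 6.1]
opening: -0.003
```

Call:
drive_tool --pt "0 0 0 -0.3 0" --pt "0 0 0 -0.6 0" --pt "0 0 0 -0.9 0" --pt "0 0 0 -1.2 0" --pt "0 0 0 -1.5 0" --pt "0 0 0 -1.5 0"

```text
t: 25.6
tool_pos: [556.8, 113.6, 113.8]
ee_rot: [-0.0, 0.984, -0.181, 0.001]
force: [-4.0, 0.6, 6.5]
opening: -0.001
```

Call:
drive_tool --pt "0 0 0 -0.3 0" --pt "0 0 0 -0.6 0" --pt "0 0 0 -0.9 0" --pt "0 0 0 -1.2 0" --pt "0 0 0 -1.5 0" --pt "0 0 0 -1.8 0" --pt "0 0 0 -2.1 0" --pt "0 0 0 -2.1 0"

```text
t: 26.6
tool_pos: [556.8, 113.6, 112.0]
ee_rot: [-0.0, 0.984, -0.181, 0.002]
force: [-5.2, 0.8, 6.5]
opening: -0.002
```

Call:
drive_tool --pt "0 0 0 -0.3 0" --pt "0 0 0 -0.6 0" --pt "0 0 0 -0.9 0" --pt "0 0 0 -1.2 0" --pt "0 0 0 -1.5 0" --pt "0 0 0 -1.8 0" --pt "0 0 0 -2.1 0" --pt "0 0 0 -2.1 0"

```text
t: 27.6
tool_pos: [556.9, 113.6, 110.2]
ee_rot: [-0.0, 0.984, -0.18, 0.002]
force: [-4.0, 1.3, 6.5]
opening: -0.003
```

Call:
drive_tool --pt "0 0 0 -0.3 0" --pt "0 0 0 -0.6 0" --pt "0 0 0 -0.9 0" --pt "0 0 0 -1.2 0" --pt "0 0 0 -1.5 0" --pt "0 0 0 -1.8 0" --pt "0 0 0 -2.1 0" --pt "0 0 0 -2.1 0"

```text
t: 28.6
tool_pos: [556.9, 113.7, 108.4]
ee_rot: [-0.0, 0.984, -0.18, 0.002]
force: [-3.0, 0.5, 7.7]
opening: -0.001
```

Call:
drive_tool --pt "0 0 0 -0.3 0" --pt "0 0 0 -0.6 0" --pt "0 0 0 -0.9 0" --pt "0 0 0 -1.2 0" --pt "0 0 0 -1.2 0"

```text
t: 29.22
tool_pos: [556.8, 113.6, 107.5]
ee_rot: [-0.0, 0.984, -0.18, 0.002]
force: [-3.3, 0.0, 7.5]
opening: 0.002
```

Call:
drive_tool --pt "0 0 0 -0.3 0" --pt "0 0 0 -0.6 0" --pt "0 0 0 -0.9 0" --pt "0 0 0 -0.9 0"

```text
t: 29.72
tool_pos: [556.8, 113.6, 106.9]
ee_rot: [-0.0, 0.984, -0.18, 0.002]
force: [-3.5, 0.6, 6.2]
opening: -0.003
```

Call:
drive_tool --pt "0 0 0 -0.3 0" --pt "0 0 0 -0.6 0" --pt "0 0 0 -0.9 0" --pt "0 0 0 -0.9 0"

```text
t: 30.22
tool_pos: [556.8, 113.7, 106.3]
ee_rot: [-0.0, 0.984, -0.18, 0.002]
force: [-3.6, 0.7, 5.9]
opening: -0.001
```

Call:
drive_tool --pt "0 0 0 -0.3 0" --pt "0 0 0 -0.6 0" --pt "0 0 0 -0.8 0" --pt "0 0 0 -0.8 0"

```text
t: 30.72
tool_pos: [556.8, 113.7, 105.8]
ee_rot: [-0.0, 0.984, -0.18, 0.002]
force: [-3.6, 0.3, 6.4]
opening: 0.001
```

Call:
drive_tool --pt "0 0 0 -0.3 0" --pt "0 0 0 -0.6 0" --pt "0 0 0 -0.9 0" --pt "0 0 0 -0.9 0"

```text
t: 31.22
tool_pos: [556.9, 113.6, 105.6]
ee_rot: [-0.0, 0.984, -0.18, 0.002]
force: [-5.5, 0.7, 10.0]
opening: 0.0
```

Call:
drive_tool --pt "0 0 0 -0.3 0" --pt "0 0 0 -0.6 0" --pt "0 0 0 -0.9 0" --pt "0 0 0 -0.9 0"

```text
t: 31.72
tool_pos: [556.9, 113.6, 105.6]
ee_rot: [-0.0, 0.984, -0.18, 0.002]
force: [-5.9, 0.7, 11.7]
opening: -0.002
```

Call:
drive_tool --pt "0 0 0 1 0" --pt "0 0 0 4 0" --pt "0 0 0 15 0" --pt "0 0 0 40 0" --pt "0 0 0 70 0" --pt "0 0 0 70 0" --pt "0 0 0 70 0"

```text
t: 32.6
tool_pos: [556.8, 113.6, 175.5]
ee_rot: [-0.0, 0.984, -0.18, 0.002]
force: [-0.5, 0.7, -0.4]
opening: -0.002
```

Run:
```python
from h import *
s=read_state();tp=s["tool_pos"];print(tp,s["opening"],s["force"])
f=cams("wrist","side");W=f["wrist"];i=W["img"].astype(int)
r=((i[...,2]>2.2*i[...,1])&(i[...,2]>100));ys,xs=np.nonzero(r);print(len(xs),xs.mean(),ys.mean(),"pred flush",proj(W,[557,113.7,105.5]),"raised",proj(W,[557,113.7,124]))
a=cv2.resize(W["img"][120:270,200:370],None,fx=2.6,fy=2.6,interpolation=cv2.INTER_CUBIC)
b=cv2.resize(f["side"]["img"][140:240,230:370],(390*140//100,390),interpolation=cv2.INTER_CUBIC)
o=np.hstack([a,b]);cv2.imwrite("pics/p.png",cv2.resize(o,None,fx=790/o.shape[1],fy=790/o.shape[1]))
```

```text
[556.75330508 113.58680809 175.54301228] -0.00245975964447645 [-0.4578117   0.67964405 -0.44142386]
171 284.4093567251462 226.42690058479533 pred flush [284.34147328 226.91706545] raised [284.32913741 236.20070902]
```

View pics/p.png

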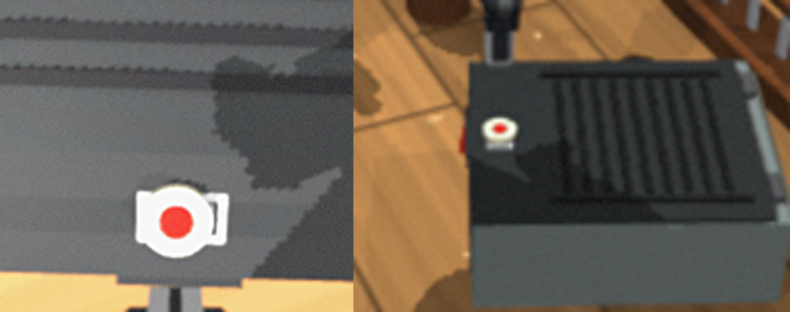

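The pin is flush and centred on the head, and its image position matches the shut height of 105.5 mm. The cover no longer stands up. I'll hand the job in now.

```bash
python3 -c "
from rig import workorder;print(workorder.sign_off())"
```

```text
the job is handed in; nothing more can be done
None
```

The filter cover is fastened. I took the rivet out of the bit block and set it through the slot into the clip hole until its head sat on the cover. I then pressed the red pin slowly to its end stop and handed the job in at about 33 s of the 72 s allowed.

- **Finding the hole:** the clip hole showed in a wrist camera view from directly above, about 2 mm to the +y side of the slot's centre. I lowered the rivet there, feeling for contact, and it went in without any search.
- **Pressing the pin:** the force held at about 6–8 N while the pin slid, then rose to 11.7 N at a firm stop at 105.6 mm. I expected the stop at about 105.5 mm. There was a sideways force of 3–6 N during the press.
- **Last look:** the red pin is flush and centred, and its image position matches the shut height to within about half a pixel. The cover stayed down after the arm backed off.
- **First grip:** the first grip on the rivet's head was shallow, so I reopened the fingers, lowered 2 mm and gripped again before lifting.
- **Not checked:** one computer fit of the held pin's outline matched poorly, so I used the head's edges instead. I can't see under the clip, so the spread legs are inferred from the cover staying shut. I didn't take a final picture of the two bits in the block. They were in place after I lifted the rivet, and the arm did not go back there.

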